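# Charge the laundromat's dosing unit with detergent tablets and start it

### The arm

A 7-joint arm with a two-finger parallel gripper is mounted at the origin on the work surface. World frame = base frame: x ahead of the robot, y to its left, z up, the work surface at z = 0. Lengths are in m, angles in rad, forces in N, time in s.
With the tool pointing down it reaches from about 0.4 to 0.85 m from the base axis. Payload 6.9 kg.
Tool frame: the origin (TCP) lies midway between the tips of the shut fingers; the grasp point (between the pads) lies 19 mm behind it; z points along the fingers, y is the line along which they close (so a half turn about z gives the same grasp; the last joint's range is limited). The gripper opens to 85 mm and grips with 20 to 120 N. Pads are 22 mm wide; open, the fingers measure 114 mm over their backs; the gripper's body (76 mm by 85 mm) begins 54 mm behind the grasp point. The pads swing forward as they close: fully open they stand 13 mm farther back than shut.
Start: joints at [-1.149, 0.507, -0.238, 1.5, 0.126, 1.149, -0.155], TCP at [0.194, 0.594, 0.231] pointing down, gripper open.
Joint ranges: [-3.08, 3.08], [-0.24, 2.05], [-1.43, 1.35], [0, 2.5], [-1.52, 4.66], [0.17, 1.96], [-2.89, 2.89]. Speed limits (rad/s): [2.39, 2.39, 3.14, 3.14, 3.14, 3.14, 3.14].

### API

Orientations are given as a unit quaternion [x, y, z, w].
In Python, from station import ctrl, imaging gives the robot as it stands. The module is installed in compiled form; this text tells all that it offers.
- The arm moves only by the shell command python3 -m creep 'ROWS'. ROWS is JSON, a list that holds one entry, the list of rows, each a list of 7 numbers: the shift along the tool's x, y, z in mm, then the turn, a rotation vector about the tool's x, y, z in degrees, then the finger opening in mm, from 0 to 85.4. A call has 1 to 12 rows; each row is the pose to reach, as a shift and turn from the pose commanded when the call began, along the tool's axes at that moment; what a row does not reach only later rows make up. A row lasts 1/12 s, in which the tool goes at most 41.7 mm and 7.16 degrees, less where a joint would pass 70% of its speed; a pose out of reach is approached as far as the arm can. A call with a gripper value outside its range is refused whole. The fingers move at their own pace and stop on an object; the grip force is fixed at half the most. Time passes only in rows, so rows that repeat a pose let the fingers close. It gives the time, the measured TCP pose, the force, the opening and the grip force at its end, in the units of the state.
- ctrl.get_obs(): the state, without advancing time (a new reading comes with each control period).
- imaging.capture(name): name is "scene" or "side" or "wrist"; returns a dict with "color" (420x560x3 uint8, blue, green, red), "z_map" (420x560 float32, m along the optical axis (not along the pixel's ray), 0 where there is no reading), "camera_matrix" (3x3 intrinsics, pixels), "cam_to_world" (4x4, takes a point from camera to world coordinates). Camera axes: x right, y down, z forward; pixel columns grow to the right and rows downward; lengths in m; the calibration is good to about 2 mm. The wrist camera is an equidistant fisheye: a pixel r from the principal point sees the ray r / f radians off the axis. A picture is of the moment at which its call begins.
- ctrl.finish_job(): hands the job in; it is judged then, once.
The state is a dict: "time_s": time; "q": joint angles; "joint_vel": joint speeds; "joint_torque": joint torques, N m; "position": TCP position; "ee_rot": TCP orientation; "force": force on the tool from outside, world axes, zero at the start; "moment": the same for the moment, N m; "opening": finger opening in m; "finger_force": force on a finger pad.
Only numpy, scipy, OpenCV 4.12 (cv2) and the standard library are available. Lean on these libraries where they do the work, as an engineer would, in place of code of your own. Each camera call takes 0.05 s, during which the arm holds its last target. There are 200 camera calls.

### The job

Use the scoop to move at least four detergent tablets from the grey trough into the wide hopper of the dosing unit without touching the tablets with the fingers, and turn its recessed dial fully clockwise to the stop. Leave the emptied scoop standing right way up on the counter, with every other tablet still in the trough and none spilt, and do not disturb the other things on the counter.

Things in the scene. Friction and masses are not known exactly. Their poses are not given: they have to be found in the camera images.
- tub: grey plastic trough of tablets, fixed to the counter. Origin: centre of underside; x: its long axis. Floor 230 (x) by 104 mm (y) inside, its top 4 mm above the counter; rim 60 mm above the counter. Long walls upright, 4 mm thick; end walls lean outwards 20 degrees. At the start the 7 tablets lie in one layer at x -15 to +115 mm; the -x part of the floor is empty. Friction 0.35 with scoop and tablets
- scoop: smooth steel scoop, 0.25 kg, standing on its flat floor. Origin: middle of the floor's underside; x points to the open nose, z up. Floor 92 mm long (x), 84 mm wide, 2.5 mm thick, bevelled to 1.5 mm at the lip; back wall 50 mm high; side walls 3 mm thick are 50 mm high at the back, 40 mm at mid-length, falling to nothing 14 mm behind the lip. Friction 0.35 with tablets, 0.6 on the counter
- scoop_grip (a point): centre of the scoop's straight black grip, 85 mm behind (-x) and 88 mm above the scoop's origin; axes as the scoop's. The grip is 100 mm long along x, 20 mm wide (y), 24 mm high (z), level when the scoop stands; it reaches 50 mm behind and 48 mm ahead of this point, nothing beside or above it
- scoop_lip (a point): middle of the scoop's leading edge, on its underside; 131 mm ahead (+x) of the grip's centre and 88 mm below it; axes as the scoop's
- doser: metal dosing unit fixed to the counter, 150 mm deep (x), 294 mm wide (y), top 120 mm above the counter. Origin on the counter under it. In its top, from -y to +y: the square dial well, a wide hopper, a narrow hopper (y 77 to 139 mm). The hoppers' lid hangs folded down behind it at x 80 to 88 mm, below the top
- hopper (a point): centre of the floor of the wide hopper, which is open above; axes as the dosing unit's. Floor 60 mm above the counter, 60 mm below the rim; inside 138 mm (x) by 116 mm (y), walls 6 mm thick, at unit x -69 to 69, y -45 to 71 mm
- dial_grip (a point): centre of the dial's black grip bar, 46 mm long (point x), 12 mm thick (y), 28 mm high, on a disc 48 mm across and 5 mm high. z up = the dial's axis. It stands in the middle of a square well 92 x 92 mm, 36 mm deep, whose rim is the unit's top; the bar's top is 3 mm and this point 15 mm below the rim
- dial (a joint): dial angle in rad, grows clockwise seen from above; stop at 1.4 (fully clockwise), starts at 0.1 to 0.5. At 0 the bar lies along the dosing unit's x axis. Stays where it is left; friction 0.06 N m
- tab1: a white domed detergent tablet, a disc 30 mm across and 18 mm thick, about 18 g; origin = centre of the tablet; z axis = the disc's axis
- tab2: a white domed detergent tablet, a disc 30 mm across and 18 mm thick, about 18 g; origin = centre of the tablet; z axis = the disc's axis
- tab3: a white domed detergent tablet, a disc 30 mm across and 18 mm thick, about 18 g; origin = centre of the tablet; z axis = the disc's axis
- tab4: a white domed detergent tablet, a disc 30 mm across and 18 mm thick, about 18 g; origin = centre of the tablet; z axis = the disc's axis
- tab5: a white domed detergent tablet, a disc 30 mm across and 18 mm thick, about 18 g; origin = centre of the tablet; z axis = the disc's axis
- tab6: a white domed detergent tablet, a disc 30 mm across and 18 mm thick, about 18 g; origin = centre of the tablet; z axis = the disc's axis
- tab7: a white domed detergent tablet, a disc 30 mm across and 18 mm thick, about 18 g; origin = centre of the tablet; z axis = the disc's axis
- cup: bystander: white plastic measuring cup, 76 mm across, 85 mm high; origin in its underside
- can: bystander: blue-labelled starch can, 56 mm across, 150 mm high; origin in its underside
- jar: bystander: white stain-remover jar, 68 mm across, 110 mm high; origin in its underside
- brush: bystander: wooden-handled stain brush lying flat in front of the left-hand unit; origin in its underside
- tape: bystander: roll of tag tape lying flat, 90 mm across, 24 mm high; origin in its underside

How it is judged:
At the end, for the whole second after the job is handed in: Every tablet lies at rest either in the trough (below its rim) or in the wide hopper, at least four of the seven in the hopper; the dial is past 1.25 rad (stop at 1.4); the scoop stands released on the counter on its floor, within 0.12 rad of upright (((x of tab1 in the frame of tub between -0.14 and 0.14 m and y of tab1 in the frame of tub between -0.055 and 0.055 m and z of tab1 in the frame of tub between 0 and 0.058 m) or (x of tab1 in the frame of doser between -0.07 and 0.07 m and y of tab1 in the frame of doser between -0.046 and 0.072 m and z of tab1 in the frame of doser between 0.06 and 0.125 m)) and ((x of tab2 in the frame of tub between -0.14 and 0.14 m and y of tab2 in the frame of tub between -0.055 and 0.055 m and z of tab2 in the frame of tub between 0 and 0.058 m) or (x of tab2 in the frame of doser between -0.07 and 0.07 m and y of tab2 in the frame of doser between -0.046 and 0.072 m and z of tab2 in the frame of doser between 0.06 and 0.125 m)) and ((x of tab3 in the frame of tub between -0.14 and 0.14 m and y of tab3 in the frame of tub between -0.055 and 0.055 m and z of tab3 in the frame of tub between 0 and 0.058 m) or (x of tab3 in the frame of doser between -0.07 and 0.07 m and y of tab3 in the frame of doser between -0.046 and 0.072 m and z of tab3 in the frame of doser between 0.06 and 0.125 m)) and ((x of tab4 in the frame of tub between -0.14 and 0.14 m and y of tab4 in the frame of tub between -0.055 and 0.055 m and z of tab4 in the frame of tub between 0 and 0.058 m) or (x of tab4 in the frame of doser between -0.07 and 0.07 m and y of tab4 in the frame of doser between -0.046 and 0.072 m and z of tab4 in the frame of doser between 0.06 and 0.125 m)) and ((x of tab5 in the frame of tub between -0.14 and 0.14 m and y of tab5 in the frame of tub between -0.055 and 0.055 m and z of tab5 in the frame of tub between 0 and 0.058 m) or (x of tab5 in the frame of doser between -0.07 and 0.07 m and y of tab5 in the frame of doser between -0.046 and 0.072 m and z of tab5 in the frame of doser between 0.06 and 0.125 m)) and ((x of tab6 in the frame of tub between -0.14 and 0.14 m and y of tab6 in the frame of tub between -0.055 and 0.055 m and z of tab6 in the frame of tub between 0 and 0.058 m) or (x of tab6 in the frame of doser between -0.07 and 0.07 m and y of tab6 in the frame of doser between -0.046 and 0.072 m and z of tab6 in the frame of doser between 0.06 and 0.125 m)) and ((x of tab7 in the frame of tub between -0.14 and 0.14 m and y of tab7 in the frame of tub between -0.055 and 0.055 m and z of tab7 in the frame of tub between 0 and 0.058 m) or (x of tab7 in the frame of doser between -0.07 and 0.07 m and y of tab7 in the frame of doser between -0.046 and 0.072 m and z of tab7 in the frame of doser between 0.06 and 0.125 m)) and ((z of each of tab1, tab2, tab3, tab4 in the frame of doser above 0.06 m or z of each of tab1, tab2, tab3, tab5 in the frame of doser above 0.06 m or z of each of tab1, tab2, tab3, tab6 in the frame of doser above 0.06 m or z of each of tab1, tab2, tab3, tab7 in the frame of doser above 0.06 m or z of each of tab1, tab2, tab4, tab5 in the frame of doser above 0.06 m or z of each of tab1, tab2, tab4, tab6 in the frame of doser above 0.06 m or z of each of tab1, tab2, tab4, tab7 in the frame of doser above 0.06 m or z of each of tab1, tab2, tab5, tab6 in the frame of doser above 0.06 m or z of each of tab1, tab2, tab5, tab7 in the frame of doser above 0.06 m or z of each of tab1, tab2, tab6, tab7 in the frame of doser above 0.06 m or z of each of tab1, tab3, tab4, tab5 in the frame of doser above 0.06 m or z of each of tab1, tab3, tab4, tab6 in the frame of doser above 0.06 m or z of each of tab1, tab3, tab4, tab7 in the frame of doser above 0.06 m or z of each of tab1, tab3, tab5, tab6 in the frame of doser above 0.06 m or z of each of tab1, tab3, tab5, tab7 in the frame of doser above 0.06 m or z of each of tab1, tab3, tab6, tab7 in the frame of doser above 0.06 m or z of each of tab1, tab4, tab5, tab6 in the frame of doser above 0.06 m or z of each of tab1, tab4, tab5, tab7 in the frame of doser above 0.06 m or z of each of tab1, tab4, tab6, tab7 in the frame of doser above 0.06 m or z of each of tab1, tab5, tab6, tab7 in the frame of doser above 0.06 m) or (z of each of tab2, tab3, tab4, tab5 in the frame of doser above 0.06 m or z of each of tab2, tab3, tab4, tab6 in the frame of doser above 0.06 m or z of each of tab2, tab3, tab4, tab7 in the frame of doser above 0.06 m or z of each of tab2, tab3, tab5, tab6 in the frame of doser above 0.06 m or z of each of tab2, tab3, tab5, tab7 in the frame of doser above 0.06 m or z of each of tab2, tab3, tab6, tab7 in the frame of doser above 0.06 m or z of each of tab2, tab4, tab5, tab6 in the frame of doser above 0.06 m or z of each of tab2, tab4, tab5, tab7 in the frame of doser above 0.06 m or z of each of tab2, tab4, tab6, tab7 in the frame of doser above 0.06 m or z of each of tab2, tab5, tab6, tab7 in the frame of doser above 0.06 m or z of each of tab3, tab4, tab5, tab6 in the frame of doser above 0.06 m or z of each of tab3, tab4, tab5, tab7 in the frame of doser above 0.06 m or z of each of tab3, tab4, tab6, tab7 in the frame of doser above 0.06 m or z of each of tab3, tab5, tab6, tab7 in the frame of doser above 0.06 m or z of each of tab4, tab5, tab6, tab7 in the frame of doser above 0.06 m)) and value of joint dial above 1.25 rad and height (world z) of scoop_grip between 0.07 and 0.1 m and height (world z) of scoop_lip below 0.01 m and angle between scoop_grip's own z axis and vertical below 0.12 rad and linear speed of scoop below 0.02 m/s and linear speed of each of tab1, tab2, tab3, tab4, tab5, tab6, tab7 below 0.03 m/s); the robot touches nothing.
It fails at once if the fingers touch a tablet (contact force between the fingers and tab1 above 0.3 N or contact force between the fingers and tab2 above 0.3 N or contact force between the fingers and tab3 above 0.3 N or contact force between the fingers and tab4 above 0.3 N or contact force between the fingers and tab5 above 0.3 N or contact force between the fingers and tab6 above 0.3 N or contact force between the fingers and tab7 above 0.3 N).
It fails at once if a bystander is shifted by more than 40 mm or tipped over (distance of any of cup, can, jar, brush, tape from where it was at the start of the episode above 0.04 m or angle between any of cup, can, jar's own z axis and vertical above 0.5 rad).
It also fails if it takes over 72 s, if anything falls off the work surface, if the arm or the gripper's body presses on something with over 40 N, if the wrist force passes 120 N, or if a joint passes its speed limit or range.

## Working session

There is one attempt and no reset: what is moved stays moved. The work goes in short steps, Python scripts to look and compute and a shell command to move; the robot and the scene stay as the last step left them, time stands still between calls to the robot, and variables do not carry over. Pictures are saved under pics/ and viewed, at most 10 in all, crops included, and the job is handed in when it is done.

```bash
mkdir -p pics; cat > h.py <<'E'
import numpy as np, cv2
from scipy.spatial.transform import Rotation as R
from station import ctrl, imaging
def cloud(c):
    z=c["z_map"];K=c["camera_matrix"];v,u=np.indices(z.shape)
    p=np.stack([(u-K[0,2])/K[0,0]*z,(v-K[1,2])/K[1,1]*z,z],-1)
    T=c["cam_to_world"];return p@T[:3,:3].T+T[:3,3]
E
python3 - <<'E'
from h import *
for n in("scene","side"):
    c=imaging.capture(n);np.savez("%s0.npz"%n,**c);cv2.imwrite("pics/%s0.png"%n,c["color"])
    print(n,c["cam_to_world"][:3,3].round(3),c["cam_to_world"][:3,2].round(2))
o=ctrl.get_obs();print(o)
E
```

```text
scene [1.168 0.546 0.825] [-0.52 -0.52 -0.68]
side [ 0.242 -0.985  1.154] [ 0.25  0.65 -0.72]
{'time_s': 0.1, 'q': array([-1.14948709,  0.50827252, -0.23752546,  1.50102978,  0.12572981,
        1.14886728, -0.15479706]), 'joint_vel': array([ 0.00079271, -0.00242156, -0.0003591 , -0.00142714,  0.00238965,
       -0.00073179, -0.00112615]), 'joint_torque': array([-4.33620778e-03, -6.21830750e+01, -2.19443008e+00, -2.50205237e+01,
        1.25226716e-02,  7.83413008e-03,  3.55359603e-06]), 'position': array([0.19406088, 0.59365018, 0.2305058 ]), 'ee_rot': array([ 1.57238695e-01,  9.87560309e-01, -7.86630035e-04, -9.91502353e-05]), 'force': array([ 0.40350558,  0.04358995, -0.71448657]), 'moment': array([ 0.01322159,  0.01194935, -0.00946166]), 'finger_force': 0.0, 'opening': 0.08536128720415262}
```

View pics/scene0.png

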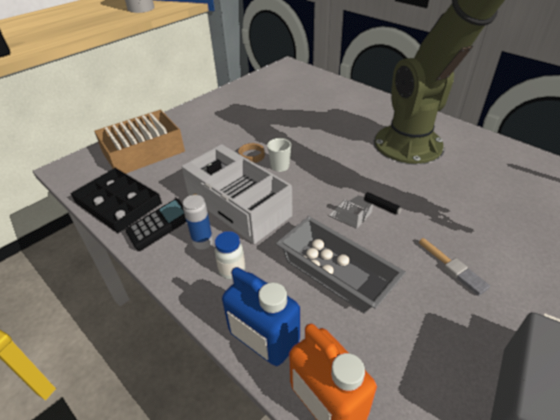

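View pics/side0.png

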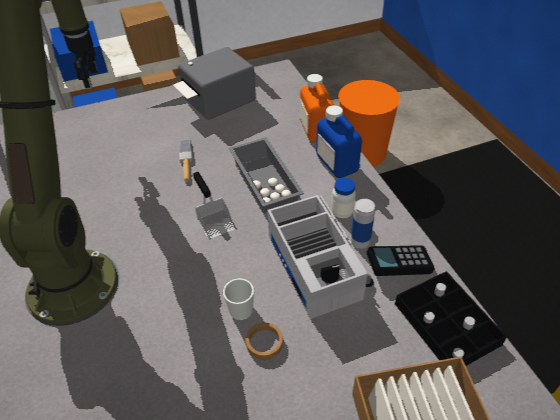

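The scene view shows the tub around (340,260), the scoop at (350,208) with its grip at (382,203), and the doser at (240,190). The side view shows the same layout, with the grip at (202,184) and the dial at (330,272). I'll merge both clouds into an orthographic top view.

```bash
cat > top.py <<'E'
from h import *
def top(caps,x0,x1,y0,y1,s):
    # columns: y decreasing to right ; rows: x decreasing downward
    H,W=int((x1-x0)/s),int((y1-y0)/s);im=np.zeros((H,W,3),np.uint8);hm=np.full((H,W),-1.)
    for c in caps:
        P=cloud(c);P=cv2.resize(P.astype(np.float32),None,fx=3,fy=3);C=cv2.resize(c["color"],None,fx=3,fy=3);Z=cv2.resize(c["z_map"],None,fx=3,fy=3,interpolation=0)
        m=(Z>0)&(P[...,0]>x0)&(P[...,0]<x1)&(P[...,1]>y0)&(P[...,1]<y1)&(P[...,2]<.3)
        p=P[m];col=C[m];o=np.argsort(p[:,2]);p=p[o];col=col[o]
        r=((x1-p[:,0])/s).astype(int).clip(0,H-1);q=((y1-p[:,1])/s).astype(int).clip(0,W-1)
        up=p[:,2]>hm[r,q]
        hm[r[up],q[up]]=p[up,2];im[r[up],q[up]]=col[up]
    return im,hm
E
python3 - <<'E'
from top import *
caps=[dict(np.load(n+"0.npz")) for n in("scene","side")]
im,hm=top(caps,.25,.85,-.35,.45,.001)
np.save("hm.npy",hm)
for k in range(0,600,100): cv2.putText(im,"%.2f"%(.85-k/1000),(0,k+10),0,.35,(0,255,255)); im[k,::4]=(0,255,255)
for k in range(0,800,100): cv2.putText(im,"%.2f"%(.45-k/1000),(k,595),0,.35,(0,255,0)); im[::4,k]=(0,255,0)
cv2.imwrite("pics/top0.png",im)
E
```

```text
(no output)
```

View pics/top0.png

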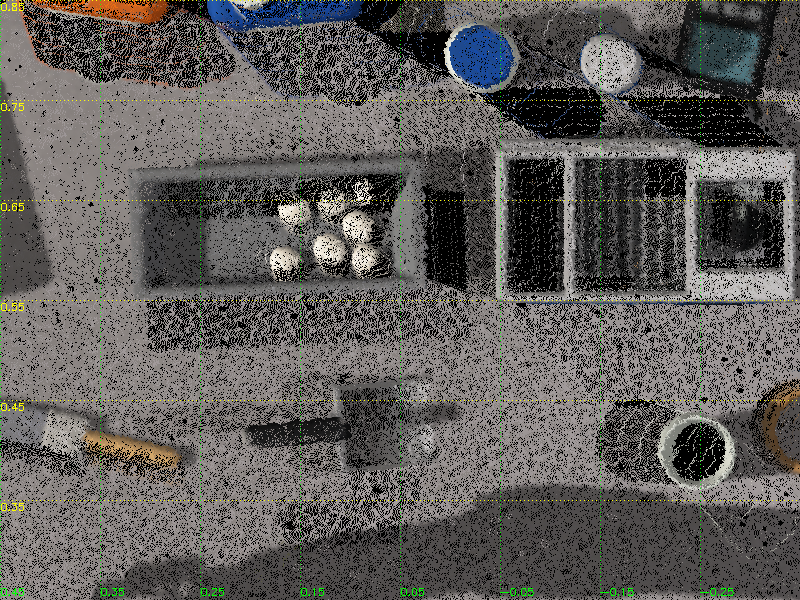

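The top view shows everything roughly axis-aligned: tub at y .03 to .31 and x .56 to .69, scoop nose towards -y with grip at about (.42,.16), and doser at y -.045 to -.345. Next I'll fit exact poses.

```bash
python3 - <<'E'
from top import *
caps=[dict(np.load(n+"0.npz")) for n in("scene","side")]
for n,c in zip(("scene","side"),caps):
    P=cloud(c);m=c["z_map"]>0
    def rect(lo,hi,x0,x1,y0,y1,name):
        k=m&(P[...,2]>lo)&(P[...,2]<hi)&(P[...,0]>x0)&(P[...,0]<x1)&(P[...,1]>y0)&(P[...,1]<y1)
        q=P[k]; 
        if len(q)<5: print(n,name,"none");return
        r=cv2.minAreaRect((q[:,:2]*1000).astype(np.float32));pc=np.percentile(q[:,2],[2,50,98]).round(4)
        print(n,name,len(q),np.round(r[0],1),np.round(r[1],1),round(r[2],1),pc)
    rect(.054,.066,.54,.71,.01,.34,"tub")
    rect(.113,.126,.52,.74,-.37,-.02,"doser")
    rect(.092,.108,.38,.47,.10,.23,"grip")
    rect(.03,.06,.35,.5,-.02,.14,"scoopwalls")
    rect(.106,.123,.60,.66,-.32,-.24,"bar")
    k=m&(abs(P[...,0]-.45)<.02)&(abs(P[...,1]-.2)<.02);print("counter",np.median(P[k][:,2]))
    w=c["color"].min(-1)>130
    k=(m&w&(P[...,2]>.012)&(P[...,2]<.05)&(P[...,0]>.575)&(P[...,0]<.68)&(P[...,1]>.055)&(P[...,1]<.2)).astype(np.uint8)
    nn,l,s,ce=cv2.connectedComponentsWithStats(k)
    for i in range(1,nn):
        if s[i,4]>8: q=P[l==i];print("tab",s[i,4],q.mean(0).round(4),q.max(0).round(3))
E
python3 - <<'E'
import cv2,numpy as np
a=[]
for n,(x,y,w,h) in {"scene":(310,175,110,70),"side":(290,240,80,60)}.items():
    c=np.load(f"{n}0.npz")["color"];a.append(cv2.resize(c[y:y+h,x:x+w],(560,390) if 0 else (int(w*5),int(h*5)),interpolation=3))
b=np.zeros((350,800,3),np.uint8);a1=cv2.resize(a[0],(440,280));a2=cv2.resize(a[1],(360,270));b[:280,:440]=a1;b[:270,440:800]=a2
cv2.imwrite("pics/crop0.png",b)
E
```

```text
scene tub 1555 [620.8 172. ] [135.6 297.1] 2.7 [0.0551 0.0594 0.0624]
scene doser 1457 [ 630.5 -194.6] [301.1 162.7] 89.7 [0.1133 0.1179 0.1218]
scene grip 232 [419.3 156. ] [ 22.4 102.1] 7.9 [0.0926 0.0975 0.1011]
scene scoopwalls 144 [422.8  91.2] [92.3 61.8] 8.8 [0.0302 0.0386 0.0577]
scene bar 98 [ 629.4 -268.3] [56.3 58.5] 88.4 [0.1068 0.1145 0.1197]
counter -0.001090289525463084
tab 150 [0.6091 0.0917 0.0187] [0.638 0.107 0.023]
tab 73 [0.6029 0.1251 0.019 ] [0.614 0.136 0.024]
tab 77 [0.5906 0.1693 0.0194] [0.602 0.18  0.024]
tab 22 [0.6441 0.123  0.0196] [0.649 0.133 0.022]
tab 54 [0.6384 0.1598 0.0193] [0.647 0.171 0.023]
side tub 769 [619.4 171.6] [134.5 301.2] 2.0 [0.0544 0.0588 0.0642]
side doser 1934 [ 627.5 -195.7] [299.8 161.2] 89.8 [0.1134 0.1183 0.1236]
side grip 160 [414.3 151.5] [ 19.7 103.8] 4.5 [0.0932 0.0976 0.1019]
side scoopwalls 183 [422.4  92.1] [86.3 56.8] 6.5 [0.0305 0.0415 0.057 ]
side bar 200 [ 629.4 -270.3] [60.1 57.2] 88.5 [0.1066 0.1151 0.1215]
counter -0.000992958387941778
tab 49 [0.6382 0.1523 0.0183] [0.654 0.167 0.025]
tab 31 [0.5898 0.1603 0.0193] [0.601 0.172 0.025]
tab 95 [0.6524 0.1022 0.0192] [0.672 0.13  0.027]
tab 49 [0.5986 0.1166 0.0198] [0.611 0.133 0.026]
tab 50 [0.6205 0.0889 0.0194] [0.635 0.103 0.024]
tab 25 [0.5923 0.0828 0.0195] [0.601 0.093 0.024]
```

View pics/crop0.png

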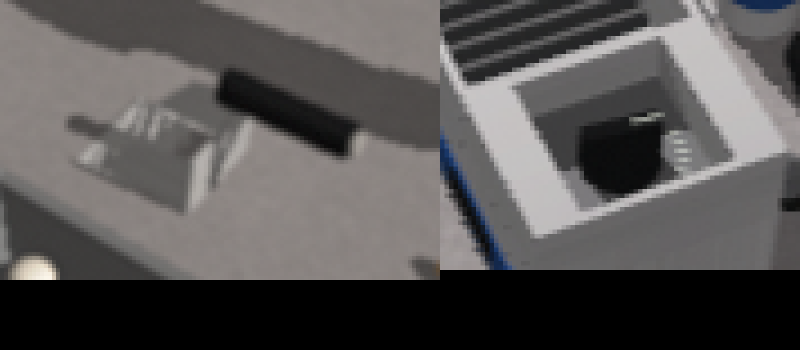

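Measured: tub centre about (.620,.172) with +x towards -y (yaw about 2.4°), grip about (.416,.154) (yaw about 5–6°), doser about (.625,-.195). I'll move over the grip and look with the wrist camera.

```bash
cat > plan.py <<'E'
from h import *
G=np.array([0,0,.019]) # grasp point -> TCP in tool
def scoopR(yaw,pitch): # yaw of scoop x (deg, world), pitch nose-down deg -> tool rotation
    S=R.from_euler("ZY",[yaw,pitch],degrees=True)
    return S*R.from_matrix(np.array([[-1,0,0],[0,1,0],[0,0,-1.]]).T)
def rows(tcp,Rt,o=None):
    o=o or ctrl.get_obs();p=o["position"];Rc=R.from_quat(o["ee_rot"])
    return np.r_[Rc.inv().apply(np.array(tcp)-p)*1000,(Rc.inv()*Rt).as_rotvec(degrees=True)].round(1).tolist()
def lip(xyz,yaw,pitch,off=(-.131,0,.088)): # put lip at xyz: grip offset from lip in scoop frame
    S=R.from_euler("ZY",[yaw,pitch],degrees=True);Rt=scoopR(yaw,pitch)
    g=np.array(xyz)+S.apply(off);return g+Rt.apply(G),Rt
E
python3 - <<'E'
from plan import *
print(rows([.416,.154,.2],scoopR(-84.5,0)))
E
```

```text
[-347.5, -348.9, 31.1, -0.1, 0.1, 66.4]
```

```bash
python3 -m creep '[[[-347.5,-348.9,31,0,0,66.4,85],[-347.5,-348.9,31,0,0,66.4,85],[-347.5,-348.9,31,0,0,66.4,85],[-347.5,-348.9,31,0,0,66.4,85],[-347.5,-348.9,31,0,0,66.4,85],[-347.5,-348.9,31,0,0,66.4,85],[-347.5,-348.9,31,0,0,66.4,85],[-347.5,-348.9,31,0,0,66.4,85],[-347.5,-348.9,31,0,0,66.4,85],[-347.5,-348.9,31,0,0,66.4,85],[-347.5,-348.9,31,0,0,66.4,85],[-347.5,-348.9,31,0,0,66.4,85]]]'
python3 - <<'E'
from plan import *
print(rows([.416,.154,.2],scoopR(-84.5,0)),ctrl.get_obs()["q"].round(2))
c=imaging.capture("wrist");np.savez("w1.npz",**c);cv2.imwrite("pics/w1.png",c["color"]);print(c["camera_matrix"],c["cam_to_world"].round(3))
E
```

```text
time_s: 1.1
position: [0.4166, 0.1517, 0.2001]
ee_rot: [0.673, 0.74, -0.0, 0.0]
force: [0.4, -0.5, -0.1]
opening: 0.0849
finger_force: 0.0
[2.4, -0.4, 0.1, -0.0, 0.0, -0.1] [-0.54  0.26  0.17  2.   -0.06  0.88 -0.24]
[[325.1922621    0.         281.23392299]
 [  0.         325.1922621  209.07444125]
 [  0.           0.           1.        ]] [[ 0.995  0.091  0.029  0.41 ]
 [ 0.096 -0.952 -0.292  0.225]
 [ 0.001  0.293 -0.956  0.342]
 [ 0.     0.     0.     1.   ]]
```

View pics/w1.png

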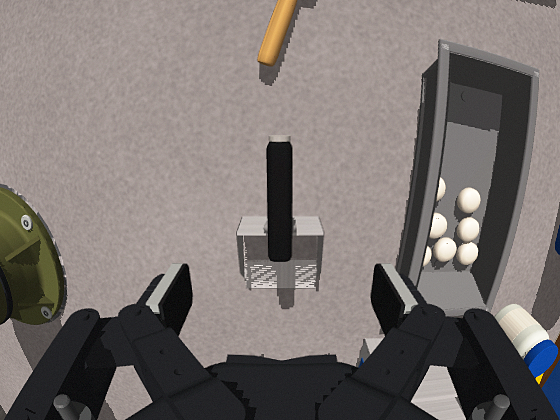

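The wrist view shows the grip at (280,140–260) centred between the fingers, and the tub at (460,180). Measuring grip, tub and doser from the wrist cloud:

```bash
cat >> h.py <<'E'
def wcloud(c):
    z=c["z_map"];K=c["camera_matrix"];v,u=np.indices(z.shape)
    a=(u-K[0,2])/K[0,0];b=(v-K[1,2])/K[1,1];r=np.hypot(a,b)+1e-9;t=np.tan(np.minimum(r,1.5))/r
    p=np.stack([a*t*z,b*t*z,z],-1);T=c["cam_to_world"];return p@T[:3,:3].T+T[:3,3]
E
python3 - <<'E'
from h import *
c=dict(np.load("w1.npz"));P=wcloud(c);Z=c["z_map"]
def rect(lo,hi,x0,x1,y0,y1,name,extra=True):
    k=(Z>0)&(P[...,2]>lo)&(P[...,2]<hi)&(P[...,0]>x0)&(P[...,0]<x1)&(P[...,1]>y0)&(P[...,1]<y1)&extra
    q=P[k]
    if len(q)<5: print(name,"none");return
    r=cv2.minAreaRect((q[:,:2]*1000).astype(np.float32));print(name,len(q),np.round(r[0],1),np.round(r[1],1),round(r[2],1),np.percentile(q[:,2],[2,50,98]).round(4))
rect(.09,.108,.38,.47,.08,.23,"grip",c["color"].max(-1)<70)
rect(.04,.056,.36,.5,.02,.16,"backwall")
rect(.054,.066,.54,.72,.01,.34,"tub")
v,u=np.indices(Z.shape)
for vv in(150,180,210,240,250):
    k=(v==vv)&(u>250)&(u<310)&(P[...,2]>.08)&(P[...,2]<.12);print(vv,P[k].mean(0).round(4),np.ptp(P[k][:,0]).round(4),u[k].min(),u[k].max())
print("cnt",np.median(P[100:130,150:200,2]))
w=c["color"].min(-1)>150
k=((Z>0)&w&(P[...,2]>.012)&(P[...,2]<.05)&(P[...,0]>.565)&(P[...,0]<.68)&(P[...,1]>.04)&(P[...,1]<.2)).astype(np.uint8)
nn,l,s,ce=cv2.connectedComponentsWithStats(k)
for i in range(1,nn):
    if s[i,4]>8: q=P[l==i];print("tab",s[i,4],q.mean(0).round(4))
E
```

```text
grip 2905 [415.5 154.2] [20.  98.2] 5.9 [0.0953 0.0991 0.1007]
backwall 420 [421.1  99. ] [87.9 47. ] 2.1 [0.0405 0.0482 0.0534]
tub 7040 [619.3 173.5] [133.7 295.1] 2.3 [0.0547 0.0602 0.062 ]
150 [0.4111 0.1971 0.0987] 0.0197 266 292
180 [0.4137 0.1742 0.0988] 0.0193 267 292
210 [0.4159 0.1502 0.0986] 0.0198 267 292
240 [0.4183 0.1251 0.0989] 0.0187 268 291
250 [0.4191 0.1161 0.0988] 0.019 268 291
cnt -0.00054967914555068
tab 116 [0.5931 0.1677 0.0205]
tab 368 [0.6364 0.1601 0.0198]
tab 299 [0.6002 0.1249 0.0204]
tab 345 [0.6458 0.1244 0.0197]
tab 353 [0.6194 0.0965 0.0197]
tab 310 [0.6549 0.0932 0.0197]
tab 86 [0.5958 0.0868 0.0203]
```

```bash
python3 - <<'E'
from plan import *
print(rows([.4175,.1343,.073],scoopR(-84.4,0)))
E
```

```text
[-10.1, -3.0, 127.1, 0.1, 0.2, -0.6]
```

```bash
python3 - <<'E'
from plan import *
o=ctrl.get_obs();print(o["time_s"],o["position"],o["joint_vel"].round(3),R.from_quat(o["ee_rot"]).as_matrix().round(3))
E
```

```text
1.15 [0.41943332 0.14516598 0.20002239] [-0.064 -0.009 -0.033  0.001  0.014  0.017 -0.193] [[-0.087  0.996  0.002]
 [ 0.996  0.087 -0.004]
 [-0.004  0.001 -1.   ]]
```

```bash
python3 -m creep '[[[0,0,0,0,0,0,85],[0,0,0,0,0,0,85],[0,0,0,0,0,0,85]]]'
python3 - <<'E'
from plan import *
print(rows([.4175,.1343,.073],scoopR(-84.4,0)),ctrl.get_obs()["joint_vel"].round(3))
E
```

```text
time_s: 1.4
position: [0.4155, 0.1556, 0.2001]
ee_rot: [0.672, 0.741, -0.0, -0.0]
force: [-0.7, 0.5, 0.2]
opening: 0.0846
finger_force: 0.0
[-21.5, -0.0, 127.1, -0.0, -0.0, -0.0] [-0.016 -0.002 -0.003 -0.     0.002  0.001  0.004]
```

```bash
python3 -m creep '[[[-20,0,30,0,0,0,85],[-20,0,65,0,0,0,85],[-20,0,95,0,0,0,85],[-20,0,115,0,0,0,85],[-20,0,127,0,0,0,85],[-20,0,127,0,0,0,85],[-20,0,127,0,0,0,85],[-20,0,127,0,0,0,0],[-20,0,127,0,0,0,0],[-20,0,127,0,0,0,0],[-20,0,127,0,0,0,0],[-20,0,127,0,0,0,0]]]'
python3 -m creep '[[[0,0,0,0,0,0,0],[0,0,0,0,0,0,0],[0,0,0,0,0,0,0],[0,0,0,0,0,0,0]]]'
```

```text
time_s: 2.4
position: [0.4183, 0.1347, 0.0738]
ee_rot: [0.672, 0.74, 0.001, 0.0]
force: [-0.8, 0.1, 0.0]
opening: 0.025
finger_force: 0.0
time_s: 2.73
position: [0.4181, 0.1346, 0.0737]
ee_rot: [0.672, 0.74, 0.0, 0.0]
force: [-1.1, 0.1, 5.8]
opening: 0.0191
finger_force: 61.0
```

Grip confirmed (19 mm opening, 61 N). Next I'll plan the lift and the hover above the tub.

```bash
cat >> plan.py <<'E'
OFF=(-.111,0,.0927)
th=np.radians(2.3);TC=np.array([.6195,.173]);TX=np.array([np.sin(th),-np.cos(th)]);TY=np.array([np.cos(th),np.sin(th)])
def tub(x,y,z,pitch): # lip pose in tub mm
    p=TC+TX*x/1000+TY*y/1000;return lip([p[0],p[1],z/1000],-87.7,pitch,OFF)
E
python3 - <<'E'
from plan import *
print(rows(*tub(-20,-4,110,6)))
E
python3 -m creep '[[[0,0,-20,0,0,0,0],[0,0,-50,0,0,0,0],[0,0,-85,0,0,0,0],[0,0,-110,0,0,0,0],[0,0,-115,0,0,0,0],[0,0,-115,0,0,0,0],[0,0,-115,0,0,0,0]]]'
python3 - <<'E'
from plan import *
print(rows(*tub(-20,-4,110,6)))
E
```

```text
[141.6, 207.0, -121.0, -0.1, 6.0, 3.2]
time_s: 3.32
position: [0.4174, 0.1345, 0.1875]
ee_rot: [0.672, 0.74, -0.0, -0.0]
force: [-0.6, 0.5, -1.8]
opening: 0.0196
finger_force: 60.0
[141.6, 207.7, -7.6, -0.2, 6.0, 3.2]
```

```bash
python3 -m creep '[[[14,20,-1,0,1,0,0],[38,56,-3,0,2,1,0],[62,92,-5,0,3,2,0],[88,128,-7,0,4,2.5,0],[112,164,-7,0,5,3.2,0],[130,190,-7.6,0,6,3.2,0],[138,202,-7.6,0,6,3.2,0],[141.6,207.7,-7.6,0,6,3.2,0],[141.6,207.7,-7.6,0,6,3.2,0],[141.6,207.7,-7.6,0,6,3.2,0],[141.6,207.7,-7.6,0,6,3.2,0],[141.6,207.7,-7.6,0,6,3.2,0]]]'
python3 - <<'E'
from plan import *
o=ctrl.get_obs();print(o["joint_vel"].round(3),o["q"].round(2))
for a in [(-20,-4,110,6),(-20,-4,60,6),(-20,-4,10,6),(-20,-4,5,6)]:print(rows(*tub(*a)))
c=imaging.capture("side");np.savez("s2.npz",**c);k=c["color"][110:260,170:320];cv2.imwrite("pics/s2.png",cv2.resize(k,None,fx=4,fy=4,interpolation=2))
E
```

```text
time_s: 4.32
position: [0.6103, 0.2944, 0.1959]
ee_rot: [0.692, 0.72, 0.035, -0.039]
force: [-0.0, -0.3, -1.9]
opening: 0.0186
finger_force: 60.0
[ 0.001 -0.006 -0.002 -0.01  -0.001  0.001 -0.   ] [-0.51  0.6   0.14  1.44 -0.2   1.08 -0.27]
[0.9, 0.3, 1.1, -0.2, 0.0, -0.1]
[-4.3, 0.5, 50.9, -0.2, 0.0, -0.1]
[-9.5, 0.6, 100.6, -0.2, 0.0, -0.1]
[-10.0, 0.7, 105.6, -0.2, 0.0, -0.1]
```

View pics/s2.png

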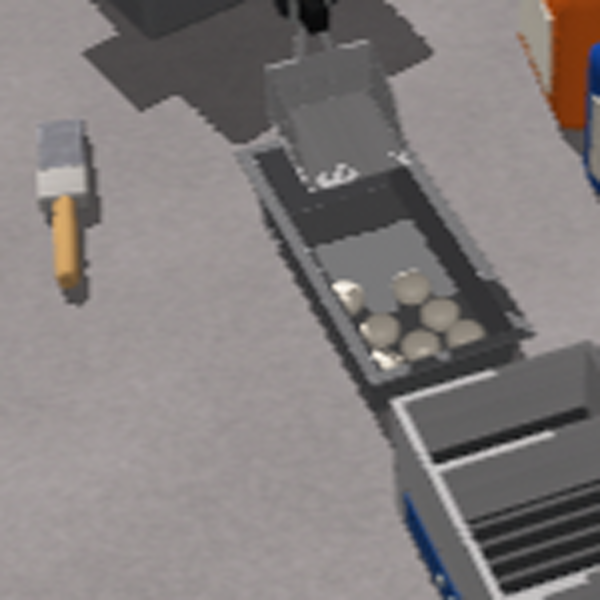

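The scoop hangs nose-forward over the empty end of the tub, with all the tablets ahead of it. Descending now.

```bash
python3 -m creep '[[[0,0,20,0,0,0,0],[-4,0,50,0,0,0,0],[-7,0.5,75,0,0,0,0],[-9,0.5,92,0,0,0,0],[-9.5,0.5,99,0,0,0,0],[-10,0.5,103,0,0,0,0],[-10,0.5,105,0,0,0,0],[-10,0.5,105,0,0,0,0],[-10,0.5,105,0,0,0,0]]]'
python3 - <<'E'
from plan import *
o=ctrl.get_obs();print(o["force"],o["moment"])
for a in [(-20,-4,5,6),(-20,-4,4,6)]:print(rows(*tub(*a)))
E
```

```text
time_s: 5.12
position: [0.612, 0.2968, 0.0918]
ee_rot: [0.692, 0.72, 0.036, -0.038]
force: [-0.2, -0.4, -1.9]
opening: 0.0188
finger_force: 59.9
[-0.2400911  -0.42519916 -1.92048539] [-0.04041599 -0.02716443 -0.00432292]
[-1.5, -1.5, 1.8, -0.1, -0.0, 0.0]
[-1.6, -1.5, 2.8, -0.1, -0.0, 0.0]
```

```bash
python3 -m creep '[[[-1.5,-1,2,0,0,0,0],[-1.5,-1,3,0,0,0,0],[-1.5,-1,3,0,0,0,0]]]'; python3 -m creep '[[[0,0,1,0,0,0,0],[0,0,1.5,0,0,0,0],[0,0,1.5,0,0,0,0]]]'
python3 - <<'E'
from plan import *
o=ctrl.get_obs();print(o["force"],o["moment"])
for a in [(-20,-4,4,6)]:print(rows(*tub(*a)))
E
```

```text
time_s: 5.37
position: [0.6109, 0.2956, 0.0884]
ee_rot: [0.692, 0.72, 0.036, -0.038]
force: [-0.7, 0.9, 3.7]
opening: 0.019
finger_force: 60.9
time_s: 5.62
position: [0.6107, 0.2965, 0.0868]
ee_rot: [0.692, 0.72, 0.036, -0.039]
force: [-0.9, 1.8, 4.8]
opening: 0.0189
finger_force: 61.1
[-0.93713454  1.82041026  4.76670692] [-0.10274284  0.14485893 -0.09467081]
[-0.9, -0.2, -2.2, -0.1, -0.1, 0.0]
```

```bash
python3 - <<'E'
from plan import *
for a in [(-20,-4,4.5,6),(40,-2,4.5,6),(80,1,4.5,6),(108,2,4.5,6)]:print(rows(*tub(*a)))
E
```

```text
[-0.8, -0.2, -2.7, -0.1, -0.1, 0.0]
[-60.5, 1.8, -9.1, -0.1, -0.1, 0.0]
[-100.2, 4.7, -13.3, -0.1, -0.1, 0.0]
[-128.1, 5.7, -16.3, -0.1, -0.1, 0.0]
```

```bash
python3 -m creep '[[[-1,0,-2.3,0,0,0,0],[-5,0,-2.8,0,0,0,0],[-10,0,-3.4,0,0,0,0],[-15,0,-3.9,0,0,0,0],[-20,0,-4.4,0,0,0,0],[-25,0.5,-4.9,0,0,0,0],[-31,0.7,-5.6,0,0,0,0],[-37,1,-6.2,0,0,0,0],[-43,1,-6.8,0,0,0,0],[-49,1.5,-7.4,0,0,0,0],[-55,1.7,-8.1,0,0,0,0],[-60,1.8,-8.6,0,0,0,0]]]'
python3 - <<'E'
from plan import *
for a in [(40,-2,4.5,6),(80,1,4.5,6),(108,2,4.5,6)]:print(rows(*tub(*a)))
c=imaging.capture("scene");np.savez("s3.npz",**c);k=c["color"][190:320,270:420];cv2.imwrite("pics/s3.png",cv2.resize(k,None,fx=4,fy=4,interpolation=2))
E
```

```text
time_s: 6.62
position: [0.6147, 0.234, 0.088]
ee_rot: [0.692, 0.72, 0.035, -0.039]
force: [-0.1, -0.1, -3.2]
opening: 0.019
finger_force: 60.0
[1.7, 0.4, -1.2, -0.2, 0.0, -0.0]
[-38.1, 3.4, -5.4, -0.2, 0.0, -0.0]
[-66.0, 4.4, -8.3, -0.2, 0.0, -0.0]
```

View pics/s3.png

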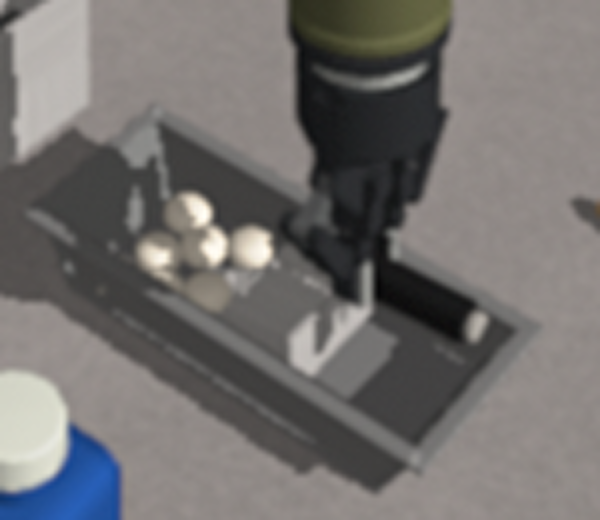

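The lip is under the tablet group, with five still visible ahead or at the lip. Continuing towards the end wall.

```bash
python3 -m creep '[[[-4,0.5,0,0,0,0,0],[-10,1,-0.6,0,0,0,0],[-16,1.5,-1.2,0,0,0,0],[-22,2,-1.9,0,0,0,0],[-28,2.5,-2.5,0,0,0,0],[-34,3,-3.2,0,0,0,0],[-40,3.4,-3.8,0,0,0,0],[-45,3.7,-4.4,0,0,0,0],[-50,4,-4.9,0,0,0,0],[-55,4.2,-5.4,0,0,0,0],[-59,4.2,-5.9,0,0,0,0],[-62,4.2,-6.2,0,0,0,0]]]'
python3 - <<'E'
from plan import *
for a in [(108,2,4.5,6),(112,2,4.5,6)]:print(rows(*tub(*a)))
c=imaging.capture("scene");d=imaging.capture("side");np.savez("s4.npz",**c);k=cv2.resize(c["color"][190:320,270:370],None,fx=4,fy=4,interpolation=2);j=cv2.resize(d["color"][125:225,210:310],(400,400),interpolation=2)
b=np.zeros((520,800,3),np.uint8);b[:,:400]=k;b[:400,400:]=j;cv2.imwrite("pics/s4.png",b)
E
```

```text
time_s: 7.67
position: [0.6215, 0.1724, 0.0878]
ee_rot: [0.692, 0.72, 0.035, -0.039]
force: [0.3, 1.9, -1.6]
opening: 0.019
finger_force: 60.2
[-4.4, 0.1, -2.1, -0.2, 0.0, -0.0]
[-8.4, 0.1, -2.5, -0.2, 0.0, -0.0]
```

View pics/s4.png

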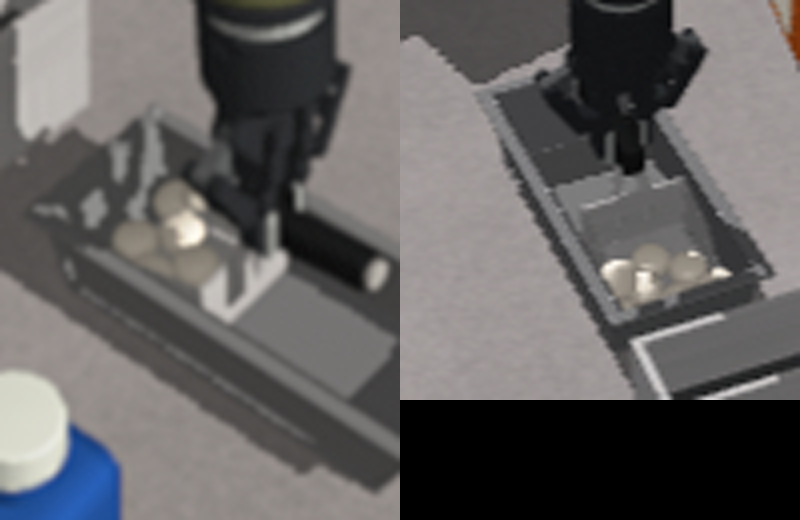

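Most tablets are already in the scoop. Next I push the last few mm, then pitch nose-up while following the leaning end wall.

```bash
python3 - <<'E'
from plan import *
for a in [(112,2,4,6),(112,2,5,0),(114,2,18,-7),(117,2,29,-14),(121,2,42,-21),(124,2,55,-28),(120,2,80,-28),(110,2,170,-28)]:print(rows(*tub(*a)))
E
```

```text
[-7.9, 0.1, -2.1, -0.2, 0.0, -0.1]
[-0.7, 0.1, 9.0, -0.2, -6.0, -0.0]
[5.3, 0.1, 10.7, -0.2, -13.0, -0.0]
[8.2, 0.1, 15.0, -0.2, -20.0, -0.0]
[8.5, 0.2, 17.6, -0.2, -27.0, -0.0]
[7.7, 0.2, 20.6, -0.2, -34.0, -0.0]
[14.3, 0.1, -3.8, -0.2, -34.0, -0.0]
[33.6, -0.2, -92.3, -0.2, -34.0, -0.0]
```

```bash
python3 -m creep '[[[-3,0,-0.5,0,0,0,0],[-6,0,-0.8,0,0,0,0],[-6,0,-0.8,0,0,0,0],[-6,0,-0.8,0,0,0,0]]]'
python3 - <<'E'
from plan import *
for a in [(112,2,4,6),(112,2,5,3),(112,2,5,0),(114,2,18,-7),(117,2,29,-14),(121,2,42,-21),(124,2,55,-28),(120,2,80,-28),(110,2,170,-28)]:print(rows(*tub(*a)))
E
```

```text
time_s: 8.1
position: [0.6215, 0.1663, 0.0877]
ee_rot: [0.692, 0.72, 0.035, -0.039]
force: [0.2, -0.2, -2.2]
opening: 0.0189
finger_force: 60.0
[-2.4, 0.3, -1.4, -0.2, 0.0, -0.0]
[1.4, 0.3, 3.5, -0.2, -3.0, -0.0]
[4.8, 0.3, 9.6, -0.2, -6.0, -0.0]
[10.8, 0.3, 11.3, -0.2, -13.0, -0.0]
[13.8, 0.4, 15.6, -0.2, -20.0, 0.0]
[14.0, 0.4, 18.2, -0.2, -27.0, 0.0]
[13.3, 0.4, 21.2, -0.2, -34.0, 0.0]
[19.8, 0.3, -3.2, -0.2, -34.0, 0.0]
[39.1, -0.0, -91.7, -0.2, -34.0, 0.0]
```

```bash
python3 -m creep '[[[-2,0,0,0,-1,0,0],[1.4,0,2.5,0,-3,0,0],[3,0,5,0,-4.5,0,0],[5,0,7.5,0,-6,0,0],[8,0,9,0,-9.5,0,0],[10.8,0,10,0,-13,0,0],[12.3,0,12,0,-16.5,0,0],[13.8,0,14,0,-20,0,0],[14,0,15.5,0,-23.5,0,0],[14,0,17,0,-27,0,0],[13.7,0,18.5,0,-30.5,0,0],[13.3,0,20,0,-34,0,0]]]'
python3 -m creep '[[[0,0,0,0,0,0,0],[0,0,0,0,0,0,0],[0,0,0,0,0,0,0]]]'
python3 - <<'E'
from plan import *
o=ctrl.get_obs()
for a in [(124,2,55,-28),(118,2,90,-28),(110,2,200,-28)]:print(rows(*tub(*a)))
for n in("scene","side"):
  c=imaging.capture(n);np.savez("a_%s.npz"%n,**c)
c=np.load("a_scene.npz")["color"];d=np.load("a_side.npz")["color"]
k=cv2.resize(c[190:320,270:370],None,fx=4,fy=4,interpolation=2);j=cv2.resize(d[125:225,210:310],(400,400),interpolation=2)
b=np.zeros((520,800,3),np.uint8);b[:,:400]=k;b[:400,400:]=j;cv2.imwrite("pics/s5.png",b)
E
```

```text
time_s: 9.1
position: [0.6209, 0.1831, 0.0695]
ee_rot: [0.671, 0.7, -0.169, 0.175]
force: [0.3, -0.3, -4.3]
opening: 0.019
finger_force: 59.9
time_s: 9.35
position: [0.621, 0.1816, 0.0696]
ee_rot: [0.672, 0.7, -0.168, 0.173]
force: [0.0, -0.5, -3.1]
opening: 0.0188
finger_force: 59.9
[0.9, 0.1, 1.4, -0.1, -0.0, 0.1]
[-10.2, 0.0, -32.3, -0.1, -0.0, 0.1]
[-54.8, -0.2, -133.2, -0.1, -0.0, 0.1]
```

View pics/s5.png

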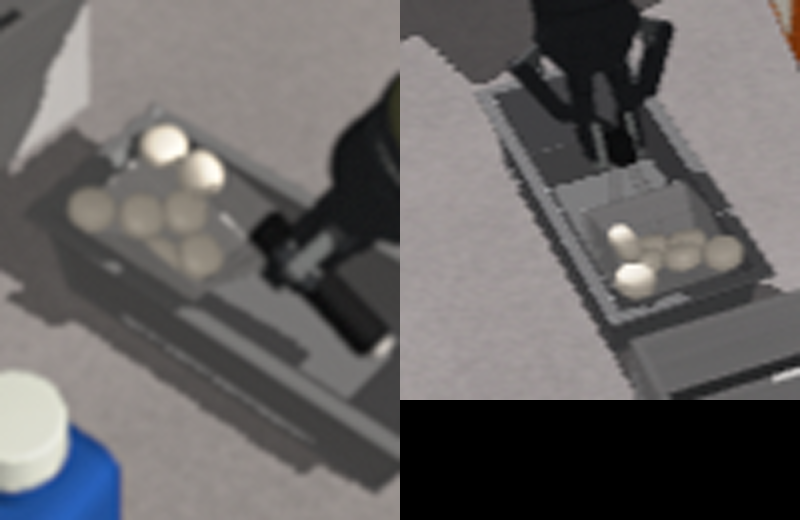

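All seven tablets seem to be aboard: the load rose by about 1.2 N, matching 7 tablets. Two sit near the nose. I'll back away from the end wall over the tub, tilt more, and check again.

```bash
python3 - <<'E'
from plan import *
for a in [(116,2,66,-32),(108,2,77,-36),(100,2,88,-40)]:print(rows(*tub(*a)))
E
```

```text
[8.8, -0.2, -4.0, -0.1, -4.0, -0.0]
[15.0, -0.2, -9.2, -0.1, -8.0, -0.0]
[20.6, -0.2, -14.1, -0.1, -12.0, -0.0]
```

```bash
python3 -m creep '[[[2,0,-0.5,0,-1,0,0],[5,0,-2,0,-2.5,0,0],[8.8,0,-4,0,-4,0,0],[11,0,-6,0,-5.5,0,0],[13.5,0,-8,0,-7,0,0],[16,0,-10,0,-8.5,0,0],[18,0,-12,0,-10,0,0],[20,0,-14,0,-12,0,0],[20.6,0,-14,0,-12,0,0],[20.6,0,-14,0,-12,0,0]]]'
python3 - <<'E'
from plan import *
o=ctrl.get_obs();print(o["q"].round(2))
print(rows(*tub(100,2,88,-40)))
for n in("scene","side"):
  c=imaging.capture(n);np.savez("a_%s.npz"%n,**c)
c=np.load("a_scene.npz")["color"];d=np.load("a_side.npz")["color"]
k=cv2.resize(c[190:320,270:370],None,fx=4,fy=4,interpolation=2);j=cv2.resize(d[125:225,210:310],(400,400),interpolation=2)
b=np.zeros((520,800,3),np.uint8);b[:,:400]=k;b[:400,400:]=j;cv2.imwrite("pics/s6.png",b)
E
```

```text
time_s: 10.28
position: [0.6195, 0.2081, 0.0711]
ee_rot: [0.65, 0.679, -0.238, 0.246]
force: [0.2, -0.3, -3.0]
opening: 0.0188
finger_force: 59.9
[-0.9   0.98  0.51  1.36  0.2   1.23 -0.58]
[-3.3, 0.6, 0.2, -0.1, 0.0, 0.2]
```

View pics/s6.png

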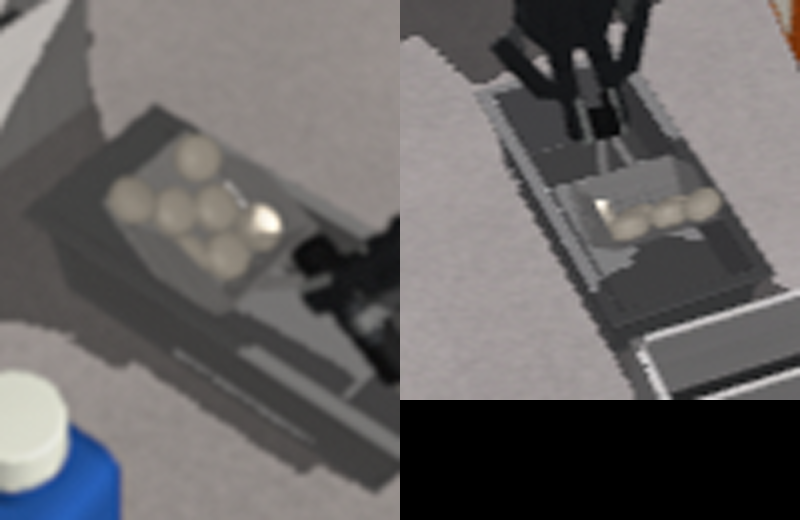

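All seven tablets sit inside the scoop, stacked against the back wall (scene crop around (190,200)), and the tub floor is empty. I've used all my picture views, so the rest is numeric. Next I plan the lift and transit.

```bash
python3 - <<'E'
from plan import *
for a in [((.624,.085,.16),-88,-36),((.6245,.085,.25),-89,-30),((.6245,-.155,.25),-90,-28)]:print(rows(*lip(*a,OFF)))
# doser edges
for n in("scene","side"):
    c=dict(np.load(n+"0.npz"));P=cloud(c);k=(c["z_map"]>0)&(P[...,2]>.116)&(P[...,2]<.124)
    for y in(-.08,-.15,-.2,-.3):
        q=P[k&(abs(P[...,1]-y)<.012)&(P[...,0]>.5)&(P[...,0]<.75)];print(n,y,np.percentile(q[:,0],[1,5,95,99]).round(4))
    q=P[k&(abs(P[...,0]-.625)<.03)&(P[...,1]<-.03)&(P[...,1]>-.37)];print(np.histogram(q[:,1],bins=np.arange(-.36,-.03,.006)))
E
```

```text
[-43.9, -0.4, -70.4, 0.1, 4.0, 0.3]
[-110.9, 2.1, -149.9, 0.6, 10.0, 1.1]
[-297.9, -5.2, 1.1, 1.2, 12.0, 2.0]
scene -0.08 [0.5517 0.5522 0.709  0.7106]
scene -0.15 [0.5504 0.5519 0.7095 0.7104]
scene -0.2 [0.5505 0.5516 0.7092 0.7106]
scene -0.3 [0.5526 0.5553 0.6997 0.7014]
(array([ 0,  0,  1, 24,  5,  0,  0,  0,  0,  0,  0,  6,  3,  1,  0,  0,  0,
        0,  0, 21, 18,  0,  0,  0,  0,  0,  0,  0,  0,  0,  0,  0,  0,  0,
        0,  0,  0,  0,  0, 12, 30,  0,  0,  0,  0,  0,  0,  0,  0,  0,  1,
       39, 10,  0]), array([-0.36 , -0.354, -0.348, -0.342, -0.336, -0.33 , -0.324, -0.318,
       -0.312, -0.306, -0.3  , -0.294, -0.288, -0.282, -0.276, -0.27 ,
       -0.264, -0.258, -0.252, -0.246, -0.24 , -0.234, -0.228, -0.222,
       -0.216, -0.21 , -0.204, -0.198, -0.192, -0.186, -0.18 , -0.174,
       -0.168, -0.162, -0.156, -0.15 , -0.144, -0.138, -0.132, -0.126,
       -0.12 , -0.114, -0.108, -0.102, -0.096, -0.09 , -0.084, -0.078,
       -0.072, -0.066, -0.06 , -0.054, -0.048, -0.042, -0.036]))
side -0.08 [0.548  0.5485 0.7053 0.7064]
side -0.15 [0.5476 0.5489 0.7032 0.7063]
side -0.2 [0.5482 0.5488 0.7052 0.707 ]
side -0.3 [0.549  0.5515 0.6944 0.6978]
(array([ 0,  0, 25, 41,  2,  0,  0,  0,  0,  0, 14, 25,  4,  0,  0,  0,  0,
        0,  7, 38, 10,  0,  0,  0,  0,  0,  0,  0,  0,  0,  0,  0,  0,  0,
        0,  0,  0,  0,  1, 32, 13,  0,  0,  0,  0,  0,  0,  0,  0,  1, 18,
       23,  1,  0]), array([-0.36 , -0.354, -0.348, -0.342, -0.336, -0.33 , -0.324, -0.318,
       -0.312, -0.306, -0.3  , -0.294, -0.288, -0.282, -0.276, -0.27 ,
       -0.264, -0.258, -0.252, -0.246, -0.24 , -0.234, -0.228, -0.222,
       -0.216, -0.21 , -0.204, -0.198, -0.192, -0.186, -0.18 , -0.174,
       -0.168, -0.162, -0.156, -0.15 , -0.144, -0.138, -0.132, -0.126,
       -0.12 , -0.114, -0.108, -0.102, -0.096, -0.09 , -0.084, -0.078,
       -0.072, -0.066, -0.06 , -0.054, -0.048, -0.042, -0.036]))
```

```bash
python3 -m creep '[[[-5,0,-8,0,0.5,0,0],[-14,0,-22,0,1,0,0],[-25,0,-40,0,2,0,0],[-37,0,-58,0,3,0,0],[-48,0,-76,0,4,0,0],[-60,0.5,-92,0,5,0,0],[-72,1,-106,0,6,0.3,0],[-84,1.5,-120,0,7.2,0.6,0],[-95,2,-133,0,8.5,0.9,0],[-104,2,-143,0.3,9.5,1,0],[-109,2,-148,0.6,10,1,0],[-111,2,-150,0.6,10,1,0]]]'
python3 - <<'E'
from plan import *
o=ctrl.get_obs();print(o["q"].round(2))
print(rows(*lip((.6245,-.155,.25),-90,-28,OFF)))
E
```

```text
time_s: 11.38
position: [0.6226, 0.2172, 0.2604]
ee_rot: [0.677, 0.689, -0.181, 0.184]
force: [0.4, 0.1, -2.9]
opening: 0.0192
finger_force: 59.9
[-0.83  0.74  0.49  1.19  0.15  1.49 -0.43]
[-208.9, -2.5, 117.3, 0.5, 1.9, 0.9]
```

```bash
python3 -m creep '[[[-6,0,3,0,0,0,0],[-20,0,11,0,0.2,0,0],[-40,-0.5,22,0,0.4,0.2,0],[-63,-1,35,0.2,0.6,0.3,0],[-88,-1,49,0.2,0.8,0.4,0],[-113,-1.5,63,0.3,1,0.5,0],[-138,-2,77,0.3,1.2,0.6,0],[-161,-2,90,0.4,1.4,0.7,0],[-181,-2.5,101,0.5,1.6,0.8,0],[-196,-2.5,110,0.5,1.8,0.9,0],[-205,-2.5,115,0.5,1.9,0.9,0],[-209,-2.5,117,0.5,1.9,0.9,0]]]'
python3 -m creep '[[[0,0,0,0,0,0,0],[0,0,0,0,0,0,0],[0,0,0,0,0,0,0]]]'
python3 - <<'E'
from plan import *
o=ctrl.get_obs();print(o["q"].round(2),o["force"])
for p,y,z in((-28,-.155,.25),(-10,-.155,.16),(5,-.155,.14),(15,-.155,.138),(30,-.155,.135),(40,-.155,.132),(50,-.158,.128)):print(p,rows(*lip((.6245,y,z),-90,p,OFF)))
E
```

```text
time_s: 12.38
position: [0.6236, -0.0231, 0.261]
ee_rot: [0.686, 0.686, -0.173, 0.171]
force: [-0.4, 1.1, -3.1]
opening: 0.0187
finger_force: 59.9
time_s: 12.63
position: [0.6246, -0.0189, 0.2609]
ee_rot: [0.684, 0.688, -0.172, 0.171]
force: [0.2, 0.5, -3.6]
opening: 0.0187
finger_force: 59.9
[-0.57  0.59  0.53  1.48  0.22  1.21 -0.19] [ 0.24448554  0.52345215 -3.6247887 ]
-28 [-4.0, -0.1, -0.2, 0.0, 0.1, 0.3]
-10 [10.1, -0.1, 48.6, -0.0, 18.1, 0.3]
5 [-10.4, -0.2, 48.4, -0.1, 33.1, 0.3]
15 [-31.5, -0.3, 42.8, -0.1, 43.1, 0.3]
30 [-64.7, -0.4, 41.9, -0.1, 58.1, 0.3]
40 [-86.3, -0.6, 47.3, -0.2, 68.1, 0.3]
50 [-109.4, -0.7, 58.9, -0.2, 78.1, 0.3]
```

```bash
python3 -m creep '[[[2,0,10,0,4,0,0],[5,0,24,0,9,0,0],[8,0,37,0,13,0,0],[10,0,48,0,18,0.3,0],[5,0,48.5,0,22,0.3,0],[0,0,48.5,0,26,0.3,0],[-5,0,48.5,0,30,0.3,0],[-10,0,48.5,0,33,0.3,0],[-20,0,46,0,38,0.3,0],[-31,0,43,0,43,0.3,0],[-31,0,43,0,43,0.3,0]]]'
python3 - <<'E'
from plan import *
o=ctrl.get_obs();print(o["q"].round(2),o["force"])
for p,y,z in((15,-.155,.138),(30,-.155,.135),(40,-.155,.132),(50,-.158,.128)):print(p,rows(*lip((.6245,y,z),-90,p,OFF)))
E
```

```text
time_s: 13.55
position: [0.6241, -0.0761, 0.2385]
ee_rot: [0.705, 0.697, 0.092, -0.091]
force: [-0.3, -3.0, -3.0]
opening: 0.0191
finger_force: 59.8
[ 0.1   0.55  0.22  1.45 -0.38  1.25  0.42] [-0.28762962 -2.97389198 -2.97460376]
15 [8.8, 0.3, 2.9, 0.1, 0.2, -0.6]
30 [-14.9, 0.6, -20.3, 0.2, 15.2, -0.6]
40 [-34.4, 0.8, -31.1, 0.3, 25.2, -0.6]
50 [-59.2, 1.1, -38.3, 0.3, 35.2, -0.6]
```

```bash
python3 -m creep '[[[0,0,0,0,0,0,0],[-4,0,-5,0,3,0,0],[-9,0,-10,0,6,0,0],[-14,0,-15,0,9,0,0],[-19,0,-19,0,12,0,0],[-24,0,-23,0,15,0,0],[-30,0,-26.5,0,18.5,0,0],[-36,0,-30,0,22,0,0],[-43,0,-34,0,25,0,0],[-51,0,-37,0,28.5,0,0],[-59,0,-39,0,32,0,0],[-68,0,-41,0,35,0,0]]]'
python3 -m creep '[[[0,0,0,0,0,0,0],[0,0,0,0,0,0,0],[0,0,0,0,0,0,0],[0,0,0,0,0,0,0]]]'
cat > tabs.py <<'E'
from plan import *
def tabs(x0,x1,y0,y1,z0,z1,names=("scene","side")):
    for n in names:
        c=imaging.capture(n);P=wcloud(c) if n=="wrist" else cloud(c);C=c["color"].astype(int)
        k=((c["z_map"]>0)&(C.min(-1)>90)&(C[...,2]-C[...,0]>8)&(P[...,0]>x0)&(P[...,0]<x1)&(P[...,1]>y0)&(P[...,1]<y1)&(P[...,2]>z0)&(P[...,2]<z1)).astype(np.uint8)
        nn,l,s,ce=cv2.connectedComponentsWithStats(k)
        for i in range(1,nn):
            if s[i,4]>5:print(n,s[i,4],P[l==i].mean(0).round(3))
E
python3 - <<'E'
from tabs import *
o=ctrl.get_obs();print(o["q"].round(2),o["force"]);print(rows(*lip((.6245,-.158,.128),-90,50,OFF)))
tabs(.54,.71,-.36,0,.05,.2)
E
```

```text
time_s: 14.55
position: [0.6246, -0.1436, 0.2599]
ee_rot: [0.641, 0.641, 0.298, -0.299]
force: [0.7, 0.9, -3.5]
opening: 0.0187
finger_force: 60.1
time_s: 14.88
position: [0.6247, -0.1427, 0.2613]
ee_rot: [0.641, 0.642, 0.298, -0.298]
force: [-1.1, 0.1, -2.0]
opening: 0.0186
finger_force: 60.1
[ 0.54  0.78  0.04  1.23 -0.73  1.68  0.71] [-1.06735071  0.05645081 -1.97262594]
[-1.0, -0.2, 0.3, 0.0, 0.2, 0.0]
scene 7 [ 0.589 -0.103  0.198]
scene 8 [ 0.622 -0.102  0.199]
scene 9 [ 0.65  -0.103  0.199]
scene 451 [ 0.63  -0.189  0.08 ]
scene 20 [ 0.702 -0.211  0.121]
side 9 [ 0.703 -0.145  0.123]
side 7 [ 0.702 -0.215  0.123]
side 217 [ 0.624 -0.19   0.076]
side 71 [ 0.579 -0.184  0.074]
```

The load is back to the empty-scoop value and the tablets are in the hopper (z about .075). Level out and return the scoop.

```bash
python3 - <<'E'
from plan import *
for a in [((.6245,-.13,.19),-90,30),((.6245,-.08,.2),-90,0)]:print(rows(*lip(*a,OFF)))
print(rows([.418,.1345,.25],scoopR(-84.4,0)))
E
```

```text
[83.4, -0.0, 24.5, 0.0, -19.8, 0.0]
[121.8, -0.1, 125.2, 0.0, -49.8, -0.0]
[170.5, -206.7, 219.4, 2.5, -49.8, -5.3]
```

```bash
python3 -m creep '[[[16,0,0,0,-3,0,0],[36,0,5,0,-7,0,0],[58,0,14,0,-12,0,0],[78,0,22,0,-18,0,0],[92,0,40,0,-24,0,0],[102,0,60,0,-30,0,0],[112,0,84,0,-37,0,0],[119,0,106,0,-44,0,0],[122,0,125,0,-50,0,0],[122,0,125,0,-50,0,0],[122,0,125,0,-50,0,0]]]'
python3 - <<'E'
from plan import *
print(rows([.418,.1345,.2],scoopR(-84.4,0)),ctrl.get_obs()["position"])
E
```

```text
time_s: 15.9
position: [0.6236, 0.0369, 0.273]
ee_rot: [0.704, 0.71, -0.0, -0.001]
force: [0.3, -1.4, -2.2]
opening: 0.0187
finger_force: 60.0
[99.2, -204.6, 73.5, -0.1, -0.1, -5.1] [0.62360415 0.03691901 0.27298024]
```

```bash
python3 -m creep '[[[5,-10,2,0,0,0,0],[16,-33,8,0,0,-1,0],[30,-62,16,0,0,-2,0],[44,-92,28,0,0,-3,0],[58,-122,40,0,0,-4,0],[72,-150,52,0,0,-5,0],[84,-174,62,0,0,-5.1,0],[93,-192,69,0,0,-5.1,0],[98,-202,73,0,0,-5.1,0],[99,-204.6,73.5,0,0,-5.1,0],[99,-204.6,73.5,0,0,-5.1,0],[99,-204.6,73.5,0,0,-5.1,0]]]'
python3 -m creep '[[[0,0,20,0,0,0,0],[0,0,50,0,0,0,0],[0,0,80,0,0,0,0],[0,0,103,0,0,0,0],[0,0,116,0,0,0,0],[0,0,120,0,0,0,0],[0,0,120,0,0,0,0],[0,0,120,0,0,0,0]]]'
python3 - <<'E'
from tabs import *
print(rows([.418,.1345,.0737],scoopR(-84.4,0)))
tabs(.35,.5,-.02,.2,.003,.05)
c=imaging.capture("side");P=cloud(c);k=(c["z_map"]>0)&(P[...,2]>.002)&(P[...,0]>.37)&(P[...,0]<.48)&(P[...,1]>.03)&(P[...,1]<.11)&(P[...,2]<.03);q=P[k];A=np.c_[q[:,:2],np.ones(len(q))];print(np.linalg.lstsq(A,q[:,2],rcond=None)[0],np.percentile(q[:,2],[5,50,95]))
E
```

```text
time_s: 16.9
position: [0.4219, 0.128, 0.2004]
ee_rot: [0.677, 0.736, -0.0, 0.001]
force: [0.2, -0.3, -1.3]
opening: 0.0189
finger_force: 60.0
time_s: 17.57
position: [0.4215, 0.1281, 0.0802]
ee_rot: [0.676, 0.736, -0.001, 0.001]
force: [0.9, 0.3, -1.5]
opening: 0.0194
finger_force: 59.9
[6.6, -2.9, 6.5, 0.0, 0.1, -0.7]
[-0.01345217  0.13103286  0.00500432] [0.00243553 0.00625784 0.02546171]
```

```bash
python3 -m creep '[[[0,0,3,0,0,0,0],[0,0,4.5,0,0,0,0],[0,0,5.5,0,0,0,0],[0,0,5.5,0,0,0,0]]]'
python3 -m creep '[[[0,0,0.7,0,0,0,0],[0,0,1.2,0,0,0,0],[0,0,1.2,0,0,0,0]]]'
```

```text
time_s: 18.05
position: [0.4206, 0.1292, 0.0745]
ee_rot: [0.676, 0.737, -0.0, 0.0]
force: [-0.8, 3.2, 4.8]
opening: 0.0191
finger_force: 61.0
time_s: 18.3
position: [0.4207, 0.1294, 0.0737]
ee_rot: [0.676, 0.737, -0.0, 0.0]
force: [-1.7, 3.6, 10.1]
opening: 0.0195
finger_force: 61.8
```

Contact. Now open and retreat upward.

```bash
python3 -m creep '[[[0,0,0,0,0,0,40],[0,0,0,0,0,0,70],[0,0,0,0,0,0,85],[0,0,0,0,0,0,85],[0,0,0,0,0,0,85],[0,0,-15,0,0,0,85],[0,0,-45,0,0,0,85],[0,0,-80,0,0,0,85],[0,0,-115,0,0,0,85],[0,0,-140,0,0,0,85],[0,0,-150,0,0,0,85],[0,0,-150,0,0,0,85]]]'
python3 - <<'E'
from tabs import *
c=imaging.capture("wrist");P=wcloud(c);k=(c["z_map"]>0)&(P[...,2]>.085)&(P[...,2]<.12)&(P[...,0]>.36)&(P[...,0]<.47)&(P[...,1]>.05)&(P[...,1]<.25)&(c["color"].max(-1)<70)
q=P[k];A=np.c_[q[:,:2]-q[:,:2].mean(0),np.ones(len(q))];print(len(q),q.mean(0),np.linalg.lstsq(A,q[:,2],rcond=None)[0])
print(rows([.625,-.20,.26],scoopR(-90,0)))
E
```

```text
time_s: 19.3
position: [0.4216, 0.129, 0.2254]
ee_rot: [0.676, 0.737, 0.001, 0.001]
force: [0.7, 0.1, 0.4]
opening: 0.0849
finger_force: 0.0
2579 [0.41928481 0.15124008 0.09886061] [0.01512831 0.00080106 0.09886061]
[-345.2, 175.3, -35.8, 0.1, 0.1, 4.9]
```

The scoop is standing upright (grip top level, z .0989). Next, the dial.

```bash
python3 - <<'E'
from plan import *
print(rows([.625,-.291,.23],scoopR(-17,0)),ctrl.get_obs()["q"].round(2))
E
```

```text
[-435.9, 167.4, -5.7, 0.0, 0.1, -68.1] [-0.54  0.23  0.23  1.97 -0.06  0.94 -0.19]
```

```bash
python3 -m creep '[[[-20,8,-5,0,0,-6,85],[-58,22,-5,0,0,-13,60],[-97,37,-6,0,0,-20,40],[-136,52,-6,0,0,-27,34],[-175,67,-6,0,0,-34,34],[-214,82,-6,0,0,-41,34],[-253,97,-6,0,0,-48,34],[-292,112,-6,0,0,-55,34],[-331,127,-6,0,0,-62,34],[-370,142,-6,0,0,-68,34],[-405,156,-6,0,0,-68,34],[-425,163,-6,0,0,-68,34]]]'
python3 -m creep '[[[-7,3,0,0,0,0,34],[-11,4,0,0,0,0,34],[-11,4,0,0,0,0,34],[-11,4,0,0,0,0,34],[-11,4,0,0,0,0,34]]]'
python3 - <<'E'
from plan import *
o=ctrl.get_obs();print(o["q"].round(2),o["position"])
for n in("wrist","scene","side"):
    c=imaging.capture(n);np.savez("d_%s.npz"%n,**c);P=wcloud(c) if n=="wrist" else cloud(c)
    for lo,hi in((.108,.121),):
        k=(c["z_map"]>0)&(P[...,2]>lo)&(P[...,2]<hi)&(abs(P[...,0]-.625)<.04)&(abs(P[...,1]+.291)<.04)
        q=P[k]
        if len(q)<5: print(n,"none",len(q));continue
        r=cv2.minAreaRect((q[:,:2]*1000).astype(np.float32));print(n,len(q),q.mean(0).round(4),np.round(r[0],1),np.round(r[1],1),r[2])
        d=q[:,:2]-q[:,:2].mean(0);w,V=np.linalg.eigh(d.T@d/len(d));print("main dir deg",np.degrees(np.arctan2(V[1,1],V[0,1])),np.sqrt(w)*1000)
E
```

```text
time_s: 20.35
position: [0.6183, -0.281, 0.2269]
ee_rot: [0.147, 0.989, -0.0, -0.002]
force: [1.9, 0.5, 0.2]
opening: 0.0334
finger_force: 0.0
time_s: 20.77
position: [0.6298, -0.2769, 0.229]
ee_rot: [0.148, 0.989, -0.001, -0.001]
force: [-1.2, -0.0, 0.0]
opening: 0.034
finger_force: 0.0
[ 0.34  0.61  0.08  1.31 -0.05  1.22  1.69] [ 0.62982911 -0.27688504  0.22902081]
wrist 838 [ 0.6231 -0.2888  0.1161] [ 624.3 -289.3] [12.2 46.2] 83.57608032226562
main dir deg 173.66686737439915 [ 3.54339405 13.36506316]
scene 68 [ 0.6281 -0.2868  0.1141] [ 627.1 -287.7] [16.6 46.8] 84.01277923583984
main dir deg 172.8452093465473 [ 4.16327094 13.55634707]
side 104 [ 0.6223 -0.2934  0.1146] [ 622.6 -292.3] [16.4 46.1] 84.43010711669922
main dir deg 175.3759367991696 [ 3.99526747 13.03602968]
```

The bar is at (.6243,-.2893), direction −6.4° (d about 0.11), and its size matches 46×12 mm.

```bash
python3 -m creep '[[[0,0,0,0,0,0,34],[0,0,0,0,0,0,34]]]'; python3 - <<'E'
from plan import *
print(rows([.6243,-.2893,.14],scoopR(-6.4,0)),rows([.6243,-.2893,.096],scoopR(-6.4,0)),ctrl.get_obs()["joint_vel"].round(3))
E
```

```text
time_s: 21.08
position: [0.6301, -0.2782, 0.23]
ee_rot: [0.148, 0.989, -0.001, -0.0]
force: [0.7, 0.3, -0.1]
opening: 0.0342
finger_force: 0.0
[2.3, -12.2, 90.0, -0.1, 0.0, -10.6] [2.3, -12.1, 134.0, -0.1, 0.0, -10.6] [ 0.003  0.003  0.002 -0.002 -0.     0.001 -0.001]
```

```bash
python3 -m creep '[[[1,-5,15,0,0,-4,34],[2.3,-12,45,0,0,-9,34],[2.3,-12,75,0,0,-10.6,34],[2.3,-12,90,0,0,-10.6,34],[2.3,-12,90,0,0,-10.6,34],[2.3,-12,90,0,0,-10.6,34],[2.3,-12,90,0,0,-10.6,34]]]'
python3 - <<'E'
from plan import *
print(rows([.6243,-.2893,.097],scoopR(-6.4,0)),ctrl.get_obs()["joint_vel"].round(3))
c=imaging.capture("wrist");P=wcloud(c)
k=(c["z_map"]>0)&(P[...,2]>.108)&(P[...,2]<.1185)&(abs(P[...,0]-.624)<.03)&(abs(P[...,1]+.289)<.03)&(c["color"].max(-1)<90);q=P[k];print(len(q))
if len(q)>5:r=cv2.minAreaRect((q[:,:2]*1000).astype(np.float32));print(r)
E
```

```text
time_s: 21.67
position: [0.6252, -0.2898, 0.1412]
ee_rot: [0.057, 0.998, -0.001, 0.001]
force: [-0.6, -0.1, 0.3]
opening: 0.0345
finger_force: 0.0
[1.0, 0.5, 44.2, -0.2, 0.1, -0.1] [-0.002 -0.012  0.001 -0.006  0.002 -0.004 -0.   ]
1513
((623.5045776367188, -289.3204345703125), (12.095812797546387, 45.0746955871582), 83.34004974365234)
```

Position confirmed. Descend and close.

```bash
python3 -m creep '[[[1,0,12,0,0,0,34],[1,0,26,0,0,0,34],[1,0,38,0,0,0,34],[1,0,43,0,0,0,34],[1,0,43,0,0,0,34],[1,0,43,0,0,0,34],[1,0,43,0,0,0,0],[1,0,43,0,0,0,0],[1,0,43,0,0,0,0],[1,0,43,0,0,0,0],[1,0,43,0,0,0,0]]]'; python3 -m creep '[[[0,0,0,0,0,6,0],[0,0,0,0,0,12,0],[0,0,0,0,0,18,0],[0,0,0,0,0,24,0],[0,0,0,0,0,30,0],[0,0,0,0,0,36,0],[0,0,0,0,0,42,0],[0,0,0,0,0,48,0],[0,0,0,0,0,54,0],[0,0,0,0,0,60,0],[0,0,0,0,0,60,0]]]'; python3 -c "
from plan import *
o=ctrl.get_obs();print(o['moment'],o['q'].round(2),R.from_quat(o['ee_rot']).as_matrix()[:2,1])"
```

```text
time_s: 22.63
position: [0.6239, -0.2892, 0.0977]
ee_rot: [0.056, 0.998, -0.001, 0.0]
force: [-1.1, 1.8, 5.7]
opening: 0.011
finger_force: 60.9
time_s: 23.55
position: [0.6237, -0.2893, 0.0977]
ee_rot: [0.551, 0.835, -0.001, 0.001]
force: [-1.8, 1.1, 6.6]
opening: 0.0111
finger_force: 61.0
[ 0.31632649  0.33220504 -0.08597635] [ 0.22  0.74  0.32  1.49 -0.26  0.96  1.02] [0.91925846 0.39365382]
```

```bash
python3 -m creep '[[[0,0,0,0,0,4,0],[0,0,0,0,0,8,0],[0,0,0,0,0,11,0],[0,0,0,0,0,13.5,0],[0,0,0,0,0,13.5,0],[0,0,0,0,0,13.5,0]]]'; python3 -c "
from plan import *
o=ctrl.get_obs();m=R.from_quat(o['ee_rot']).as_matrix();print(o['moment'],90-np.degrees(np.arctan2(m[1,1],m[0,1])))"
```

```text
time_s: 24.05
position: [0.6237, -0.2893, 0.0977]
ee_rot: [0.643, 0.766, -0.001, 0.001]
force: [-0.9, 1.7, 6.2]
opening: 0.0111
finger_force: 61.0
[ 0.41341127  0.37139437 -0.09007103] 79.96727980311586
```

```bash
python3 -m creep '[[[0,0,0,0,0,0,34],[0,0,0,0,0,0,34],[0,0,0,0,0,0,34],[0,0,0,0,0,0,34],[0,0,-15,0,0,0,34],[0,0,-45,0,0,0,34],[0,0,-85,0,0,0,34],[0,0,-125,0,0,0,34],[0,0,-145,0,0,0,34],[0,0,-150,0,0,0,34],[0,0,-150,0,0,0,34],[0,0,-150,0,0,0,34]]]'
python3 - <<'E'
from tabs import *
c=imaging.capture("wrist");P=wcloud(c)
k=(c["z_map"]>0)&(P[...,2]>.108)&(P[...,2]<.1185)&(abs(P[...,0]-.624)<.03)&(abs(P[...,1]+.289)<.03)&(c["color"].max(-1)<90);q=P[k];print(len(q),cv2.minAreaRect((q[:,:2]*1000).astype(np.float32)))
print("hopper");tabs(.555,.695,-.245,-.12,.055,.13,("scene","side","wrist"))
print("tub");tabs(.56,.69,.03,.31,.005,.06)
print("spill");tabs(.3,.55,-.2,.3,.005,.06);tabs(.5,.72,-.03,.03,.0,.06)
k=None
for n in("scene","side"):
    c=imaging.capture(n);P=cloud(c);q=P[(c["z_map"]>0)&(P[...,2]>.092)&(P[...,2]<.108)&(P[...,0]>.38)&(P[...,0]<.47)&(P[...,1]>.05)&(P[...,1]<.23)];print(n,"grip",q.mean(0).round(3),len(q))
E
```

```text
time_s: 25.05
position: [0.6231, -0.2889, 0.2456]
ee_rot: [0.643, 0.766, -0.001, -0.0]
force: [-0.2, 0.5, -0.9]
opening: 0.0342
finger_force: 0.0
650 ((624.5938110351562, -289.1123352050781), (11.521002769470215, 45.42325210571289), 9.916418075561523)
hopper
scene 496 [ 0.62  -0.2    0.074]
side 225 [ 0.624 -0.191  0.077]
side 72 [ 0.579 -0.183  0.073]
wrist 13 [ 0.561 -0.129  0.062]
wrist 8 [ 0.584 -0.129  0.061]
wrist 9 [ 0.601 -0.128  0.061]
wrist 12 [ 0.627 -0.129  0.062]
wrist 7 [ 0.558 -0.146  0.061]
wrist 13 [ 0.564 -0.145  0.062]
wrist 6 [ 0.645 -0.129  0.062]
wrist 13 [ 0.656 -0.128  0.061]
wrist 16 [ 0.585 -0.145  0.062]
wrist 12 [ 0.668 -0.128  0.062]
wrist 6 [ 0.674 -0.128  0.061]
wrist 6 [ 0.61  -0.145  0.061]
wrist 20 [ 0.682 -0.128  0.062]
wrist 13 [ 0.615 -0.146  0.061]
wrist 9 [ 0.639 -0.146  0.061]
wrist 581 [ 0.578 -0.178  0.075]
wrist 15 [ 0.651 -0.145  0.062]
wrist 14 [ 0.693 -0.147  0.117]
wrist 7 [ 0.659 -0.144  0.062]
wrist 6 [ 0.587 -0.162  0.061]
wrist 2806 [ 0.623 -0.205  0.076]
wrist 7 [ 0.669 -0.145  0.062]
wrist 13 [ 0.597 -0.162  0.062]
wrist 10 [ 0.68 
[... 710 characters left out ...]
wrist 8 [ 0.667 -0.196  0.062]
wrist 6 [ 0.686 -0.193  0.061]
wrist 9 [ 0.693 -0.196  0.119]
wrist 8 [ 0.693 -0.204  0.119]
wrist 9 [ 0.679 -0.209  0.062]
wrist 8 [ 0.688 -0.209  0.061]
wrist 7 [ 0.693 -0.207  0.112]
wrist 29 [ 0.563 -0.238  0.101]
wrist 105 [ 0.687 -0.232  0.101]
wrist 6 [ 0.693 -0.218  0.087]
wrist 6 [ 0.601 -0.238  0.102]
wrist 6 [ 0.606 -0.238  0.098]
wrist 20 [ 0.629 -0.238  0.072]
wrist 17 [ 0.592 -0.243  0.119]
wrist 23 [ 0.65  -0.238  0.098]
wrist 6 [ 0.662 -0.237  0.101]
wrist 9 [ 0.677 -0.237  0.105]
wrist 16 [ 0.665 -0.243  0.119]
tub
spill
scene 22 [0.394 0.287 0.018]
side 28 [0.39  0.286 0.017]
scene grip [0.424 0.153 0.097] 237
side grip [0.419 0.143 0.097] 167
```

```bash
python3 - <<'E'
from plan import *
for n in("wrist","scene","side"):
    c=imaging.capture(n);P=wcloud(c) if n=="wrist" else cloud(c)
    k=(c["z_map"]>0)&(P[...,2]>.066)&(P[...,2]<.112)&(P[...,0]>.56)&(P[...,0]<.69)&(P[...,1]>-.235)&(P[...,1]<-.128)
    q=P[k];g=np.zeros((150,130),np.uint8);g[((q[:,0]-.55)*1000).astype(int),((q[:,1]+.245)*1000).astype(int)]=1
    g=cv2.morphologyEx(g,cv2.MORPH_CLOSE,np.ones((5,5)))
    nn,l,s,ce=cv2.connectedComponentsWithStats(g);print(n,[(a[4],(b+[-245,550]).round()) for a,b in zip(s[1:],ce[1:]) if a[4]>100],"zmax",np.percentile(q[:,2],[50,95,99]).round(3))
    if n=="wrist":
        d=cv2.distanceTransform(g,2,5);p=(d==cv2.dilate(d,np.ones((15,15))))&(d>9);print(np.argwhere(p)+[550,-245])
    k=(c["z_map"]>0)&(P[...,2]>.064)&(P[...,2]<.112)&(P[...,0]>.565)&(P[...,0]<.685)&(P[...,1]>-.112)&(P[...,1]<-.06);print("narrow",k.sum())
E
```

```text
wrist [(np.int32(728), array([-178.,  577.])), (np.int32(4204), array([-203.,  624.]))] zmax [0.077 0.085 0.088]
[[ 577 -178]
 [ 592 -222]
 [ 608 -197]
 [ 624 -171]
 [ 628 -218]
 [ 629 -218]
 [ 642 -217]
 [ 645 -193]]
narrow 0
scene [(np.int32(284), array([-178.,  580.])), (np.int32(374), array([-220.,  596.])), (np.int32(1329), array([-201.,  637.])), (np.int32(141), array([-172.,  629.]))] zmax [0.075 0.086 0.103]
narrow 0
side [(np.int32(310), array([-183.,  578.])), (np.int32(1207), array([-188.,  625.]))] zmax [0.076 0.08  0.084]
narrow 5
```

```bash
python3 -c "
from station import ctrl
print(ctrl.finish_job())"
```

```text
the job is handed in; nothing more can be done
None
```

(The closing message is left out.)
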